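# Set the reel brake of a labelling machine to its pin

### The job

Wind the ratchet knob of the reel-brake tensioner clockwise, tooth by tooth, until the white pointer stands at the tall setting pin and the pawl holds it in that tooth, not the one before or after. Whenever you are about to let go of the knob, first ease it back by feel until the pawl has taken the load: never let the wheel snap back, and do not force it back hard against the pawl. Leave the pawl to its spring and the things lying around where they are.

Things in the scene. Friction and masses are not known exactly. Their poses are not given: they have to be found in the camera images.
- tensioner: Reel-brake tensioner, bolted down: square aluminium base plate 180 x 180 mm, 14 mm thick, under a level dark steel ratchet wheel (50 mm radius, 12 saw teeth, top 32 mm above the work surface) with a bar knob. Origin: centre of its underside, on the wheel's upright axis; z up. Past each catch the wheel can be turned on, but not back; let go while off a catch it snaps back onto it.
- knob_grip (a point): Point on the wheel's axis in the middle of the knob's black bar grip, 65 mm above the surface. The bar is 56 mm long, 16 mm wide, 38 mm high (46 to 84 mm above the surface); under it a black disc of 28 mm radius, top at 49 mm. x axis: along the bar, towards the pointer; z up. Turns with the wheel.
- pointer_tip (a point): Tip of the white pointer strip on the wheel, 60 mm from the axis, 35 mm above the surface, in the direction of the bar's x axis. At the start the wheel rests against its zero stop.
- pin_top (a point): Top of the tall dark steel setting pin (8 mm thick, head 12 mm, 27 mm high, top 41 mm above the surface) on the base plate, 68 mm from the wheel's axis. It stands at one of four places, 45, 75, 105 or 135 degrees clockwise of the pointer's starting direction; the other three places hold flat plugs 3 mm high.
- ratchet (a joint): Turn of wheel and knob, rad: 0 at the zero stop (start), growing clockwise from above. A spring always turns it back: 0.08 N m at 0, plus 0.04 per rad. The pawl catches every 0.524 rad, nominally at 0.262, 0.785, 1.309, 1.833, 2.356, 2.880 (the last but one and the three before are the pin's places), but its hand-set bracket shifts all catches by up to 0.17 either way, unmeasured.
- pawl: Bright steel sprung pawl, an arm 45 mm long, 7 mm wide, level with the wheel, top 33 mm above the surface. Origin: its pivot, 27 mm up, about 65 mm from the wheel's axis. Works by itself, not to be touched. The eased-back wheel rests on it with 2 to 4 N at 45 mm radius; over 8 N (0.36 N m on the wheel, spring included) is too hard. Its bracket gives about 0.03 rad per N m.
- pawl_nose (a point): Nose of the pawl, 27 mm above the surface, a 3 mm round. It rides out about 7 mm on a tooth's ramp and drops to 44.5 mm from the wheel's axis when it falls into a tooth.
- bottle: White sample bottle, 52 mm across, 110 mm high, loose; origin under its centre.
- core: Cardboard label core standing on end, 84 mm across, 70 mm high, loose; origin under its centre.
- spanner: Steel spanner 180 mm long lying flat, loose; origin under its middle.

How it is judged:
On the way, in this order (a step that is already met when the one before it is completed fails the run):
1. the wheel is wound off its zero stop, over the first tooth (value of joint ratchet above 0.4 rad).
2. the pointer stands at the setting pin with the pawl dropped into the tooth (horizontal distance between pointer_tip and pin_top below 0.017 m and horizontal distance between pawl_nose and knob_grip below 0.0465 m), for 0.2 s.
At the end, for the whole second after the job is handed in: The pointer's tip stands at the tall setting pin (within 17 mm centre to centre in plan, 8 mm being dead in line and a tooth either way 34 mm), the pawl's nose lies in its tooth (within 46.5 mm of the wheel's axis) and the wheel is at rest (under 0.05 rad/s), held by the pawl (all of step 2 and velocity of joint ratchet between -0.05 and 0.05 rad/s); the robot touches nothing.
It fails at once if the wheel snaps back (turns backwards faster than 1 rad/s) (velocity of joint ratchet below -1 rad/s).
It fails at once if the wheel is forced back against the pawl (over 8 N on the pawl while its nose lies in a tooth) (contact force between pawl and anything else above 8 N and horizontal distance between pawl_nose and knob_grip below 0.0465 m).
It fails at once if the fingers push the pawl (contact force between the fingers and pawl above 1 N).
It fails at once if the bottle, the core or the spanner is pushed away (more than 20 mm) (distance of any of bottle, core, spanner from where it was at the start of the episode above 0.02 m).
It also fails if it takes over 72 s, if anything falls off the work surface, if the arm or the gripper's body presses on something with over 40 N, if the wrist force passes 120 N, or if a joint passes its speed limit or range.

### The arm

A 7-joint arm with a two-finger parallel gripper is mounted at the origin on the work surface. World frame = base frame: x ahead of the robot, y to its left, z up, the work surface at z = 0. Lengths are in m, angles in rad, forces in N, time in s.
With the tool pointing down it reaches from about 0.425 to 0.925 m from the base axis. Payload 6.8 kg.
Tool frame: the origin (TCP) lies midway between the tips of the shut fingers; the grasp point (between the pads) lies 19 mm behind it; z points along the fingers, y is the line along which they close (so a half turn about z gives the same grasp; the last joint's range is limited). The gripper opens to 85 mm and grips with 20 to 120 N. Pads are 22 mm wide; open, the fingers measure 114 mm over their backs; the gripper's body (76 mm by 85 mm) begins 54 mm behind the grasp point. The pads swing forward as they close: fully open they stand 13 mm farther back than shut.
Start: joints at [1.081, 0.477, 0.022, 1.555, -0.011, 1.109, -0.083], TCP at [0.252, -0.626, 0.231] pointing down, gripper open.
Joint ranges: [-2.96, 2.96], [-0.34, 2.1], [-1.41, 1.46], [0.24, 2.44], [-1.37, 4.51], [0.17, 1.92], [-2.96, 2.96]. Speed limits (rad/s): [2.39, 2.39, 3.14, 3.14, 3.14, 3.14, 3.14].

### API

Orientations are given as a unit quaternion [w, x, y, z].
In Python, from station import * gives the robot as it stands.
- The arm moves only by the shell command python3 -m creep 'ROWS' [FORCE]. ROWS is JSON, a list of rows, each a list of 7 numbers: the gripper command: -1 is shut, 1 is fully open, values between are in proportion, then the shift along the world's x, y, z in mm, then the turn, a rotation vector about the world's x, y, z in rad. A call has 1 to 5 rows; each row shifts and turns the commanded pose from where the row before left it; what a row does not reach is not made up. A row lasts 1/8 s, in which the tool goes at most 62.5 mm and 10.7 degrees, less where a joint would pass 70% of its speed; a pose out of reach is approached as far as the arm can. A call is refused whole if a number of a shift passes 62.5 or a number of a turn 0.188, either way. A call with a gripper value outside its range is refused whole. The fingers move at their own pace and stop on an object; FORCE is the grip in N (left out, the last holds). Time passes only in rows, so rows that do not move let the fingers close. It gives the time, the measured TCP pose, the force, the opening and the grip force at its end, in the units of the state.
- get_obs(): the state, without advancing time (a new reading comes with each control period).
- read_camera(name): name is "scene" or "side" or "wrist"; returns (picture, depth): 480x640x3 uint8, red, green, blue; 480x640 float32, m along the optical axis (not along the pixel's ray), 0 where there is no reading.
- camera_params(name): a dict with "intrinsics" (3x3 intrinsics, pixels), "cam_to_world" (4x4, takes a point from camera to world coordinates); the wrist camera has in their place "mount" (4x4, takes a point from camera to tool coordinates, whose origin is the TCP and whose axes are the flange's). Camera axes: x right, y up, looking along -z (the intrinsics and any distortion apply to the point x, -y, -z); pixel columns grow to the right and rows downward; lengths in m; the calibration is good to about 2 mm. The wrist camera is an equidistant fisheye: a pixel r from the principal point sees the ray r / f radians off the axis. A picture is of the moment at which its call begins: read the wrist's pose just before it. camera_params takes no time and is no camera call.
- hand_in(): hands the job in; it is judged then, once.
The state is a dict: "t": time; "q": joint angles; "joint_vel": joint speeds; "joint_torque": joint torques, N m; "eef_pos": TCP position; "tool_rot": TCP orientation; "contact_force": force on the tool from outside, world axes, zero at the start; "torque": the same for the moment, N m; "gripper_width": opening from 0.0 (shut) to 1.0 (fully open); "grasp_force": force on a finger pad.
Only numpy, scipy, OpenCV 4.12 (cv2) and the standard library are available. Lean on these libraries where they do the work, as an engineer would, in place of code of your own. Each camera call takes 0.05 s, during which the arm holds its last target. There are 200 camera calls.

## Working session

There is one attempt and no reset: what is moved stays moved. The work goes in short steps, Python scripts to look and compute and a shell command to move; the robot and the scene stay as the last step left them, time stands still between calls to the robot, and variables do not carry over. Pictures are saved under pics/ and viewed, at most 10 in all, crops included, and the job is handed in when it is done.

```bash
ls; mkdir -p pics; python3 - <<'E'
from station import *
import cv2,numpy as np
o=get_obs();print({k:np.round(v,3).tolist() for k,v in o.items()})
ims=[]
for n in("scene","side"):
    im,d=read_camera(n);np.savez(f"pics/{n}0.npz",im=im,d=d)
    cv2.imwrite(f"pics/{n}0.png",im[:,:,::-1]);p=camera_params(n);print(n,np.round(p["intrinsics"],1).tolist(),np.round(p["cam_to_world"],3).tolist())
print(camera_params("wrist"))
E
```

```text
pics
{'t': 0.0, 'q': [1.081, 0.478, 0.022, 1.556, -0.012, 1.109, -0.083], 'joint_vel': [0.0, -0.001, 0.001, 0.002, -0.001, -0.002, -0.001], 'joint_torque': [0.0, -59.646, 1.608, -28.12, 0.013, 0.01, 0.0], 'eef_pos': [0.251, -0.626, 0.23], 'tool_rot': [-0.001, 0.982, 0.19, -0.0], 'contact_force': [-0.076, 0.12, -0.517], 'torque': [-0.01, -0.018, 0.01], 'grasp_force': 0.0, 'gripper_width': 1.001}
scene [[437.4, 0.0, 318.1], [0.0, 437.4, 234.6], [0.0, 0.0, 1.0]] [[0.409, -0.597, 0.69, 1.088], [0.913, 0.256, -0.319, -0.19], [0.014, 0.76, 0.65, 0.507], [0.0, 0.0, 0.0, 1.0]]
side [[436.0, 0.0, 318.4], [0.0, 436.0, 241.5], [0.0, 0.0, 1.0]] [[0.828, 0.443, -0.343, 0.352], [-0.56, 0.639, -0.527, -0.386], [-0.014, 0.629, 0.777, 0.685], [0.0, 0.0, 0.0, 1.0]]
{'intrinsics': array([[371.64829954,   0.        , 317.66087477],
       [  0.        , 371.64829954, 238.62382897],
       [  0.        ,   0.        ,   1.        ]]), 'mount': array([[-4.26511567e-04,  9.62183392e-01,  2.72402163e-01,
         6.80316556e-02],
       [ 9.99998892e-01,  7.98864345e-04, -1.25602127e-03,
         1.79471981e-03],
       [-1.42613518e-03,  2.72401325e-01, -9.62182667e-01,
        -1.42321317e-01],
       [ 0.00000000e+00,  0.00000000e+00,  0.00000000e+00,
         1.00000000e+00]])}
```

View pics/scene0.png

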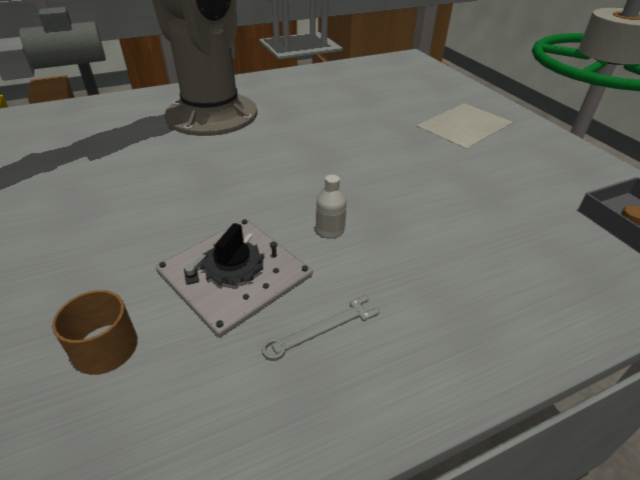

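View pics/side0.png

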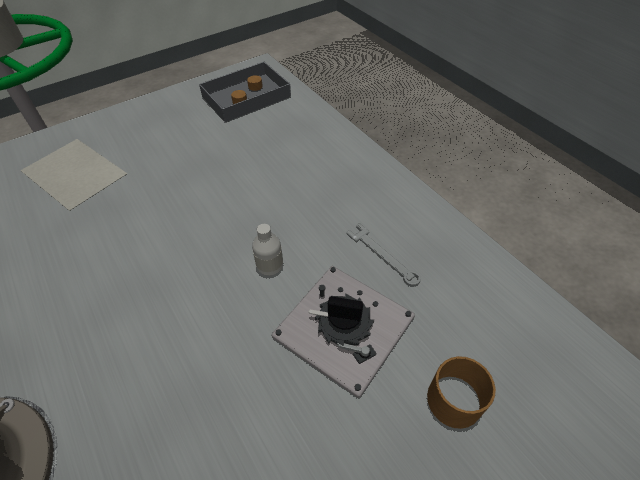

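```bash
cat > h.py <<'E'
from station import *
import numpy as np
def ray(n,u,v):
    p=camera_params(n);K=p["intrinsics"];T=p["cam_to_world"]
    d=np.array([(u-K[0,2])/K[0,0],-(v-K[1,2])/K[1,1],-1]);return T[:3,3],T[:3,:3]@d
def plane(n,u,v,z):
    c,d=ray(n,u,v);return (c+d*(z-c[2])/d[2])[:2]
E
python3 - <<'E'
from h import *
import cv2
P={"side":dict(plate=[(334,268,.014),(413,316,.014),(360,397,.014),(273,334,.014)],tip=[(310,313,.035)],pin=[(322,288,.041)],plugs=[(340,289,.017),(360,292,.017),(376,303,.017)],knob=[(345,306,.084)]),
"scene":dict(plate=[(158,268,.014),(246,222,.014),(311,269,.014),(218,327,.014)],tip=[(251,235,.035)],pin=[(273,244,.041)],plugs=[(277,270,.017),(266,286,.017),(246,296,.017)])}
for n in P:
  for k in P[n]:
    a=np.array([plane(n,*x) for x in P[n][k]]);print(n,k,np.round(a,3).tolist(),"mean",np.round(a.mean(0),4))
s=cv2.imread("pics/side0.png")[255:405,265:425];c=cv2.imread("pics/scene0.png")[210:330,150:320]
cv2.imwrite("pics/crop.png",np.hstack([cv2.resize(s,(400,375),interpolation=2),cv2.resize(c,(400,282),interpolation=2)[:282].copy() if 0 else cv2.copyMakeBorder(cv2.resize(c,(400,282),interpolation=2),0,93,0,0,0)]))
E
```

```text
side plate [[0.636, -0.0], [0.69, -0.161], [0.529, -0.221], [0.472, -0.053]] mean [ 0.5817 -0.1089]
side tip [[0.54, -0.065]] mean [ 0.5399 -0.0654]
side pin [[0.583, -0.039]] mean [ 0.5827 -0.0388]
side plugs [[0.617, -0.046], [0.643, -0.072], [0.652, -0.106]] mean [ 0.6373 -0.0746]
side knob [[0.578, -0.11]] mean [ 0.5783 -0.1105]
scene plate [[0.539, -0.214], [0.482, -0.052], [0.637, 0.007], [0.69, -0.156]] mean [ 0.587  -0.1039]
scene tip [[0.544, -0.061]] mean [ 0.5442 -0.0608]
scene pin [[0.586, -0.037]] mean [ 0.586  -0.0369]
scene plugs [[0.621, -0.044], [0.646, -0.071], [0.653, -0.104]] mean [ 0.6399 -0.0731]
```

View pics/crop.png

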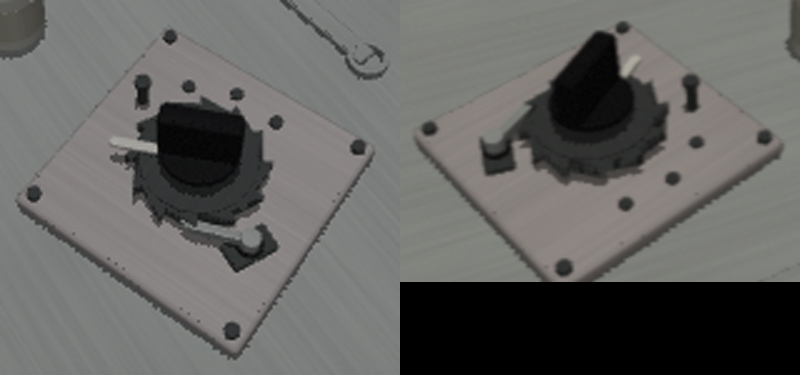

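The scene view (right) and side view (left) both show the pin at the first place, 45° clockwise of the pointer. The axis is at about (0.584, -0.106), the pointer at 135° and the pin at 90°, and the plugs agree at 60°, 30° and 0°. I'll move above the knob with tool y at 45°.

```bash
R='[1,22,34.7,0,0,0,0.131]'
python3 -m creep '[[1,22,34.7,0,0,0,0.131],[1,22,34.7,0,0,0,0.131],[1,22,34.7,0,0,0,0.131],[1,22,34.7,0,0,0,0.131],[1,22,34.7,0,0,0,0.131]]' 20
python3 -m creep '[[1,22,34.7,0,0,0,0.131],[1,22,34.7,0,0,0,0.131],[1,22,34.7,0,0,0,0.131],[1,22,34.7,0,0,0,0.131],[1,22,34.7,0,0,0,0.131]]'
python3 -m creep '[[1,22,34.7,0,0,0,0.131],[1,22,34.7,0,0,0,0.131],[1,22,34.7,0,0,0,0.131],[1,22,34.7,0,0,0,0.131],[1,22,34.7,0,0,0,0.131]]'
python3 -m creep '[[1,0,0,0,0,0,0],[1,0,0,0,0,0,0]]'
cat >> h.py <<'E'
from scipy.spatial.transform import Rotation as R
def rot():
    o=get_obs();return R.from_quat(np.roll(o["tool_rot"],-1)),np.array(o["eef_pos"]),o
def yaw():
    r,p,o=rot();y=r.apply([0,1,0]);return np.degrees(np.arctan2(y[1],y[0])),r.apply([0,0,1]),p,o
def wproj(u,v,z,r,p):
    c=camera_params("wrist");K=c["intrinsics"];M=c["mount"]
    a=(u-K[0,2])/K[0,0];b=(v-K[1,2])/K[1,1];t=np.hypot(a,b)
    d=np.array([a/t*np.sin(t),-b/t*np.sin(t),-np.cos(t)])
    d=r.apply(M[:3,:3]@d);c0=p+r.apply(M[:3,3]);return (c0+d*(z-c0[2])/d[2])[:2]
E
python3 - <<'E'
from h import *
import cv2
print(yaw()[:3],rot()[2]["q"],rot()[2]["torque"],rot()[2]["contact_force"])
im,d=read_camera("wrist");cv2.imwrite("pics/w1.png",im[:,:,::-1])
E
```

```text
t: 0.72
eef_pos: [0.3619, -0.4515, 0.2309]
tool_rot: [-0.0, 0.868, 0.497, -0.0]
contact_force: [-0.9, 0.1, 0.3]
gripper_width: 1.0
grasp_force: 0.0
t: 1.35
eef_pos: [0.4718, -0.2782, 0.231]
tool_rot: [-0.0, 0.661, 0.75, -0.0]
contact_force: [1.2, -0.0, 0.0]
gripper_width: 0.995
grasp_force: 0.0
t: 1.98
eef_pos: [0.5818, -0.1049, 0.2309]
tool_rot: [-0.0, 0.385, 0.923, -0.0]
contact_force: [-0.3, -0.1, -0.2]
gripper_width: 1.005
grasp_force: 0.0
t: 2.22
eef_pos: [0.5809, -0.1067, 0.2308]
tool_rot: [-0.001, 0.388, 0.922, -0.0]
contact_force: [0.4, -0.5, -0.8]
gripper_width: 0.998
grasp_force: 0.0
(np.float64(44.379861963477325), array([-1.32490543e-03, -4.16015794e-04, -9.99999036e-01]), array([ 0.58092366, -0.10667667,  0.23076119])) [ 0.51844888  0.39818157 -0.57265806  1.73253269  0.24062044  1.08280029
  0.64198684] [-0.03759141 -0.01430324  0.01938083] [ 0.43457041 -0.54504748 -0.82962299]
```

View pics/w1.png

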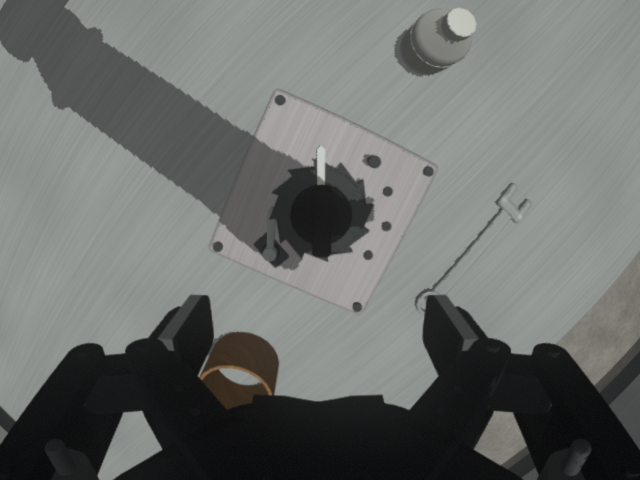

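```bash
python3 - <<'E'
from h import *
r,p,o=rot()
f=lambda u,v,z:wproj(u,v,z,r,p)
tip=f(320,147,.035);pin=f(373,160,.041)
pl=np.array([f(u,v,.014) for u,v in[(278,90),(437,168),(360,313),(210,248)]]);c=pl.mean(0)
print("tip",tip,"pin",pin,"plate",pl,c,"ang tip",np.degrees(np.arctan2(*(tip-c)[::-1])),np.hypot(*(tip-c)),"pin",np.degrees(np.arctan2(*(pin-c)[::-1])),np.hypot(*(pin-c)))
for q in[(280,100),(428,171),(357,307),(217,246)]:print("screw",f(*q,.015))
print("core",plane("side",462,362,.07),plane("side",462,425,0),"bottle",f(441,38,.08))
print("disc",f(321,212,.049), "bar end",f(323,255,.084))
E
```

```text
tip [ 0.54039949 -0.06621115] pin [ 0.58199146 -0.04092549] plate [[ 0.47318244 -0.05452761]
 [ 0.63681266  0.00205481]
 [ 0.69411889 -0.16120169]
 [ 0.52972164 -0.21904312]] [ 0.58345891 -0.1081794 ] ang tip 135.73523917994962 0.0601285957164254 pin 91.24996932372942 0.06726991632070661
screw [ 0.48158678 -0.06027016]
screw [ 0.63218474 -0.00705025]
screw [ 0.68600343 -0.15817174]
screw [ 0.53379842 -0.21154501]
core [ 0.66941561 -0.2785099 ] [ 0.6329535  -0.33709244] bottle [0.54379445 0.07004408]
disc [ 0.58101145 -0.10652507] bar end [ 0.60214582 -0.12598991]
```

```bash

python3 -m creep '[[1,0.6,-0.2,-36,0,0,0.005],[1,0.6,-0.2,-36,0,0,0.005],[1,0.6,-0.2,-36,0,0,0.005],[1,0.6,-0.2,-36,0,0,0.005],[1,0.2,0,-32,0,0,0]]' 20 | head -4
python3 -m creep '[[1,0,0,0,0,0,0],[1,0,0,0,0,0,0],[1,0,0,0,0,0,0]]'; python3 -c "
from h import *
a=yaw();print(a[:3],a[3]['torque'],a[3]['contact_force'])"
python3 -m creep '[[-1,0,0,0,0,0,0],[-1,0,0,0,0,0,0],[-1,0,0,0,0,0,0],[-1,0,0,0,0,0,0],[-1,0,0,0,0,0,0]]' 20
python3 -m creep '[[-1,0,0,0,0,0,0],[-1,0,0,0,0,0,0],[-1,0,0,0,0,0,0],[-1,0,0,0,0,0,0],[-1,0,0,0,0,0,0]]' 20
python3 -c "
from h import *
a=yaw();print(a[:3],a[3]['torque'],a[3]['contact_force'])"
```

```text
t: 2.9
eef_pos: [0.5832, -0.1088, 0.054]
tool_rot: [-0.0, 0.379, 0.925, -0.001]
contact_force: [-0.3, 0.5, 0.1]
t: 3.28
eef_pos: [0.5852, -0.1071, 0.057]
tool_rot: [0.001, 0.378, 0.926, 0.0]
contact_force: [1.4, 0.0, 0.8]
gripper_width: 1.001
grasp_force: 0.0
(np.float64(45.56801250903094), array([ 2.65679020e-03, -5.86163211e-04, -9.99996299e-01]), array([ 0.58518602, -0.10714375,  0.05699363])) [0.01620176 0.04404982 0.00523461] [1.37115318 0.01174656 0.77144445]
t: 3.9
eef_pos: [0.5845, -0.1064, 0.0555]
tool_rot: [0.0, 0.378, 0.926, 0.0]
contact_force: [1.6, 1.2, 0.3]
gripper_width: 0.186
grasp_force: 24.4
t: 4.53
eef_pos: [0.5845, -0.1064, 0.0555]
tool_rot: [0.0, 0.378, 0.926, 0.0]
contact_force: [2.2, 2.6, 1.7]
gripper_width: 0.188
grasp_force: 24.8
(np.float64(45.61857473964114), array([ 7.66628849e-04,  3.94017256e-04, -9.99999629e-01]), array([ 0.58448382, -0.10636207,  0.05548816])) [ 0.59979026 -0.47266145 -0.31441867] [2.15763678 2.64601591 1.67031816]
```

```bash
cat >> h.py <<'E'
def show():
    y,z,p,o=yaw();print("yaw %.3f rad t %.2f"%(np.radians(45.5-y),o["t"]),"pos",np.round(p,4),"Tq",np.round(o["torque"],3),"F",np.round(o["contact_force"],1),"w",round(o["gripper_width"],3),flush=True)
E
S='python3 -c "from h import *;show()"'
python3 -m creep '[[-1,0,0,0,0,0,-0.01]]' 40 >/dev/null; eval $S
python3 -m creep '[[-1,0,0,0,0,0,-0.02],[-1,0,0,0,0,0,-0.02]]' >/dev/null; eval $S
python3 -m creep '[[-1,0,0,0,0,0,-0.03],[-1,0,0,0,0,0,-0.03]]' >/dev/null; eval $S
python3 -m creep '[[-1,0,0,0,0,0,-0.03],[-1,0,0,0,0,0,-0.03]]' >/dev/null; eval $S
```

```text
yaw 0.008 rad t 4.65 pos [ 0.5845 -0.1064  0.0555] Tq [ 0.634 -0.396 -0.009] F [2.1 2.7 2.5] w 0.179
yaw 0.048 rad t 4.90 pos [ 0.5844 -0.1064  0.0555] Tq [ 0.681 -0.462  0.201] F [2.3 4.3 2.7] w 0.178
yaw 0.110 rad t 5.15 pos [ 0.5844 -0.1064  0.0555] Tq [ 0.8   -0.556  0.21 ] F [2.5 3.8 3.5] w 0.177
yaw 0.170 rad t 5.40 pos [ 0.5843 -0.1065  0.0555] Tq [ 0.855 -0.545  0.281] F [3.  3.7 4.4] w 0.18
```

```bash
S='python3 -c "from h import *;show()"'
for i in 1; do
python3 -m creep '[[-1,0,0,0,0,0,-0.03]]' >/dev/null; eval $S
python3 -m creep '[[-1,0,0,0,0,0,-0.03]]' >/dev/null; eval $S
python3 -m creep '[[-1,0,0,0,0,0,-0.03]]' >/dev/null; eval $S
python3 -m creep '[[-1,0,0,0,0,0,-0.03]]' >/dev/null; eval $S
python3 -m creep '[[-1,0,0,0,0,0,-0.03]]' >/dev/null; eval $S
python3 -m creep '[[-1,0,0,0,0,0,-0.03]]' >/dev/null; eval $S
python3 -m creep '[[-1,0,0,0,0,0,-0.03]]' >/dev/null; eval $S
python3 -m creep '[[-1,0,0,0,0,0,-0.03]]' >/dev/null; eval $S
python3 -m creep '[[-1,0,0,0,0,0,-0.03]]' >/dev/null; eval $S
python3 -m creep '[[-1,0,0,0,0,0,-0.03]]' >/dev/null; eval $S
done
```

```text
yaw 0.200 rad t 5.53 pos [ 0.5843 -0.1065  0.0555] Tq [ 0.9   -0.393  0.237] F [2.8 3.5 5. ] w 0.182
yaw 0.230 rad t 5.65 pos [ 0.5842 -0.1065  0.0554] Tq [ 0.887 -0.412  0.086] F [2.6 4.4 5.2] w 0.178
yaw 0.261 rad t 5.78 pos [ 0.5842 -0.1066  0.0555] Tq [ 0.952 -0.442  0.069] F [2.2 4.3 5.1] w 0.18
yaw 0.291 rad t 5.90 pos [ 0.5842 -0.1066  0.0555] Tq [ 0.94  -0.451  0.145] F [2.5 4.2 5.1] w 0.178
yaw 0.320 rad t 6.03 pos [ 0.5842 -0.1066  0.0555] Tq [ 0.931 -0.38   0.184] F [2.4 3.7 5. ] w 0.182
yaw 0.350 rad t 6.15 pos [ 0.5841 -0.1066  0.0555] Tq [ 0.96  -0.378  0.128] F [3.  4.8 5.3] w 0.18
yaw 0.380 rad t 6.28 pos [ 0.5841 -0.1066  0.0555] Tq [ 0.887 -0.368  0.15 ] F [1.2 3.9 6.5] w 0.184
yaw 0.410 rad t 6.40 pos [ 0.5841 -0.1066  0.0555] Tq [ 0.957 -0.371  0.12 ] F [1.6 4.6 5.9] w 0.183
yaw 0.440 rad t 6.53 pos [ 0.5841 -0.1066  0.0555] Tq [ 0.916 -0.35   0.146] F [1.4 4.5 6.5] w 0.181
yaw 0.470 rad t 6.65 pos [ 0.584  -0.1067  0.0555] Tq [ 0.918 -0.338  0.237] F [1.3 4.3 5.4] w 0.179
```

```bash
S='python3 -c "from h import *;show()"'
python3 -m creep '[[-1,0,0,0,0,0,-0.03],[-1,0,0,0,0,0,-0.03],[-1,0,0,0,0,0,-0.03],[-1,0,0,0,0,0,-0.03],[-1,0,0,0,0,0,-0.03]]' >/dev/null; eval $S
python3 -m creep '[[-1,0,0,0,0,0,-0.03]]' >/dev/null; eval $S
python3 -m creep '[[-1,0,0,0,0,0,-0.03]]' >/dev/null; eval $S
python3 -m creep '[[-1,0,0,0,0,0,-0.03]]' >/dev/null; eval $S
python3 -m creep '[[-1,0,0,0,0,0,-0.03]]' >/dev/null; eval $S
python3 -m creep '[[-1,0,0,0,0,0,-0.03]]' >/dev/null; eval $S
python3 -m creep '[[-1,0,0,0,0,0,-0.03]]' >/dev/null; eval $S
python3 -m creep '[[-1,0,0,0,0,0,-0.02]]' >/dev/null; eval $S
python3 -m creep '[[-1,0,0,0,0,0,0]]' >/dev/null; eval $S
python3 - <<'E'
from h import *
import cv2
im,d=read_camera("wrist");cv2.imwrite("pics/w2.png",im[:,:,::-1])
E
```

```text
yaw 0.620 rad t 7.28 pos [ 0.5839 -0.1067  0.0555] Tq [ 0.932 -0.306  0.225] F [1.7 3.6 6.3] w 0.182
yaw 0.650 rad t 7.40 pos [ 0.5838 -0.1067  0.0554] Tq [ 0.891 -0.26   0.252] F [1.1 4.2 6.2] w 0.183
yaw 0.680 rad t 7.53 pos [ 0.5838 -0.1067  0.0555] Tq [ 0.906 -0.205  0.282] F [2.7 3.6 5.7] w 0.179
yaw 0.710 rad t 7.65 pos [ 0.5838 -0.1067  0.0555] Tq [ 0.89  -0.209  0.371] F [1.2 3.6 6.8] w 0.178
yaw 0.740 rad t 7.78 pos [ 0.5837 -0.1067  0.0555] Tq [ 0.96  -0.161  0.154] F [2.3 4.1 6.9] w 0.18
yaw 0.771 rad t 7.90 pos [ 0.5837 -0.1067  0.0555] Tq [ 0.94  -0.18   0.097] F [0.3 3.7 6.3] w 0.178
yaw 0.801 rad t 8.03 pos [ 0.5836 -0.1067  0.0554] Tq [ 0.965 -0.196  0.131] F [1.  5.2 6.7] w 0.178
yaw 0.820 rad t 8.15 pos [ 0.5836 -0.1067  0.0554] Tq [ 0.923 -0.22   0.141] F [0.7 4.3 6.3] w 0.182
yaw 0.820 rad t 8.28 pos [ 0.5836 -0.1067  0.0554] Tq [ 0.951 -0.16   0.065] F [0.9 4.  6.9] w 0.182
```

View pics/w2.png

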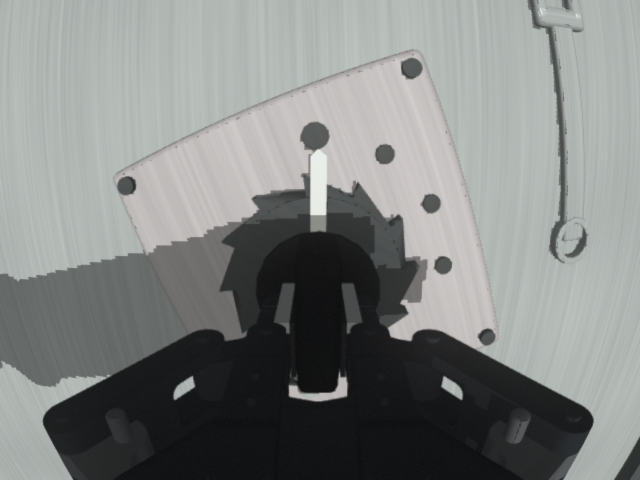

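The pointer (317,155) lines up with the pin head (314,135). The torque drop at about 0.735 shows the pawl has fallen into the second tooth. Next I'll ease it back by feel.

```bash
S='python3 -c "from h import *;show()"'
python3 -m creep '[[-1,0,0,0,0,0,0.01],[-1,0,0,0,0,0,0.01]]' >/dev/null; eval $S
python3 -m creep '[[-1,0,0,0,0,0,0.01],[-1,0,0,0,0,0,0.01]]' >/dev/null; eval $S
python3 -m creep '[[-1,0,0,0,0,0,0.007],[-1,0,0,0,0,0,0.003]]' >/dev/null; eval $S
python3 -m creep '[[-1,0,0,0,0,0,0.004],[-1,0,0,0,0,0,0]]' >/dev/null; eval $S
python3 -m creep '[[-1,0,0,0,0,0,0.004],[-1,0,0,0,0,0,0]]' >/dev/null; eval $S
```

```text
yaw 0.799 rad t 8.57 pos [ 0.5837 -0.1067  0.0555] Tq [ 0.949 -0.172  0.091] F [0.4 3.5 7.1] w 0.177
yaw 0.779 rad t 8.82 pos [ 0.5837 -0.1067  0.0555] Tq [ 0.902 -0.198  0.037] F [1.1 4.3 6.3] w 0.179
yaw 0.770 rad t 9.07 pos [ 0.5837 -0.1067  0.0554] Tq [ 0.952 -0.185  0.077] F [-0.2  5.3  5.6] w 0.184
yaw 0.766 rad t 9.32 pos [ 0.5837 -0.1067  0.0555] Tq [ 0.941 -0.171  0.065] F [1.3 3.5 6.7] w 0.179
yaw 0.762 rad t 9.57 pos [ 0.5837 -0.1067  0.0554] Tq [ 0.906 -0.171  0.046] F [0.9 5.1 6.1] w 0.182
```

```bash
S='python3 -c "from h import *;show()"'
python3 -m creep '[[-1,0,0,0,0,0,0.004],[-1,0,0,0,0,0,0]]' >/dev/null; eval $S
python3 -m creep '[[-1,0,0,0,0,0,0.004],[-1,0,0,0,0,0,0]]' >/dev/null; eval $S
python3 -m creep '[[-1,0,0,0,0,0,0.003],[-1,0,0,0,0,0,0]]' >/dev/null; eval $S
```

```text
yaw 0.758 rad t 9.82 pos [ 0.5837 -0.1067  0.0555] Tq [ 0.884 -0.208 -0.005] F [1.2 4.  7. ] w 0.18
yaw 0.754 rad t 10.07 pos [ 0.5837 -0.1067  0.0555] Tq [ 0.92  -0.229 -0.103] F [0.9 3.9 6. ] w 0.182
yaw 0.751 rad t 10.32 pos [ 0.5837 -0.1067  0.0555] Tq [ 0.927 -0.124 -0.153] F [1.  4.3 6.2] w 0.177
```

```bash
S='python3 -c "from h import *;show()"'
python3 -m creep '[[-1,0,0,0,0,0,0.003],[-1,0,0,0,0,0,0]]' >/dev/null; eval $S
```

```text
yaw 0.748 rad t 10.57 pos [ 0.5837 -0.1067  0.0555] Tq [ 0.891 -0.188 -0.06 ] F [0.8 5.2 6.4] w 0.18
```

```bash
S='python3 -c "from h import *;show()"'
python3 -m creep '[[-1,0,0,0,0,0,-0.004]]' >/dev/null; eval $S
for i in 1 2 3 4; do python3 -m creep '[[-1,0,0,0,0,0,0]]' >/dev/null; eval $S; done
```

```text
yaw 0.752 rad t 10.70 pos [ 0.5837 -0.1067  0.0555] Tq [ 0.985 -0.184 -0.064] F [0.4 4.2 6.3] w 0.179
yaw 0.752 rad t 10.82 pos [ 0.5837 -0.1067  0.0555] Tq [ 0.95  -0.214 -0.049] F [0.7 4.4 6.5] w 0.182
yaw 0.752 rad t 10.95 pos [ 0.5837 -0.1067  0.0555] Tq [ 1.016 -0.206 -0.041] F [0.9 4.3 5.9] w 0.176
yaw 0.752 rad t 11.07 pos [ 0.5837 -0.1067  0.0554] Tq [ 1.006 -0.242 -0.055] F [0.1 4.2 6.9] w 0.18
yaw 0.752 rad t 11.20 pos [ 0.5837 -0.1067  0.0555] Tq [ 0.925 -0.171 -0.031] F [1.  3.8 7.3] w 0.18
```

```bash
S='python3 -c "from h import *;show()"'
python3 -m creep '[[-1,0,0,0,0,0,0],[-1,0,0,0,0,0,0]]' 20 >/dev/null; eval $S
python3 -m creep '[[-0.55,0,0,0,0,0,0],[-0.5,0,0,0,0,0,0],[-0.3,0,0,0,0,0,0]]' >/dev/null; eval $S
python3 -m creep '[[0.5,0,0,0,0,0,0],[1,0,0,0,0,0,0],[1,0,0,0,0,0,0],[1,0,0,0,0,0,0]]' >/dev/null; eval $S
python3 -m creep '[[1,0,0,20,0,0,0],[1,0,0,35,0,0,0],[1,0,0,35,0,0,0],[1,0,0,35,0,0,0],[1,0,0,30,0,0,0]]' >/dev/null
python3 -m creep '[[1,0,0,0,0,0,0],[1,0,0,0,0,0,0]]' >/dev/null; eval $S
python3 - <<'E'
from h import *
import cv2
im,d=read_camera("wrist");cv2.imwrite("pics/w3.png",im[:,:,::-1])
E
```

```text
yaw 0.752 rad t 11.45 pos [ 0.5837 -0.1067  0.0555] Tq [ 0.943 -0.198 -0.063] F [1.  4.3 7.1] w 0.177
yaw 0.751 rad t 11.82 pos [ 0.5832 -0.1076  0.0548] Tq [0.059 0.001 0.009] F [-0.1 -0.1 -0.4] w 0.353
yaw 0.750 rad t 12.32 pos [ 0.5841 -0.1067  0.0553] Tq [-0.018  0.019  0.006] F [ 0.3 -0.4 -0.6] w 1.0
yaw 0.750 rad t 13.20 pos [ 0.5838 -0.1067  0.2106] Tq [-0.011 -0.001 -0.016] F [-0.6 -0.8 -0.7] w 1.002
```

View pics/w3.png

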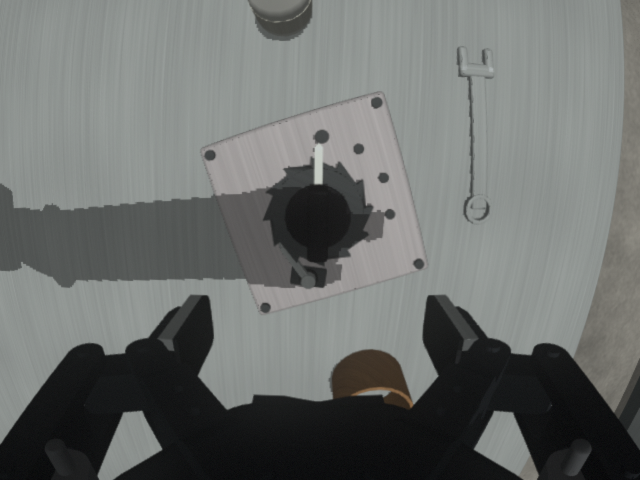

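The pointer tip (319,146) stands at the pin (321,136), and the wheel has held after release. I'm handing in.

```bash
python3 -c "
from h import *
r,p,o=rot();t=wproj(319,146,.035,r,p);q=wproj(321,136,.041,r,p);print(t,q,np.hypot(*(t-q)))
print(hand_in())"
```

```text
[ 0.5814901  -0.04851766] [ 0.5827612  -0.03991735] 0.008693741545183771
the job is handed in; nothing more can be done
None
```

The job is handed in: the pointer stands at the setting pin (8.7 mm measured in plan) in the second tooth, and the wheel stayed put after I eased it back onto the pawl and let go. The verdict was not shown.

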